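# Stage a tank end for tacking: lug on the crown, job tag to green

### The job

Get this tank end ready for the welder. Stand the orange lifting lug upright and balanced on the very top of the domed tank end, its foot lengthwise along the red stripe, setting it down gently. With the lug left standing there, take the yellow job tag off its stand, hook it over the bare part of the blue-posted rail clear of the green band, and slide it along the rail until its hook sits on the green band; leave the other things on the bench where they are.

Things in the scene. Friction and masses are not known exactly. Their poses are not given: they have to be found in the camera images.
- tank_end: Fixed domed metal tank end, 160 mm in diameter, 90 mm high: a 10 mm straight skirt, then a half sphere of 80 mm radius. Origin at the centre of its underside, on the bench; z up. A thin red stripe runs over the crown along its own x axis.
- crown (a point): The very top of the tank end's dome (90 mm above the bench); x along the red stripe, z up.
- lug: Loose orange lifting lug, about 0.27 kg: flat foot plate 70 x 36 x 6 mm (x, y, z) with an upright eye plate on it, 50 mm long in x, 10 mm thick in y, reaching 52 mm above the underside, with a window 22 mm wide from 6 to 36 mm height. Origin at the centre of the foot's underside, x along the foot, z up. Grip the eye plate across its thickness.
- rail: Fixed rail: blue base 90 x 330 mm, a blue post (radius 9 mm) at each end at y = -150 and +150 mm, reaching 174 mm height, and between them a straight steel bar of 12 mm diameter, its axis 170 mm above the bench along the body's y. Origin at the centre of the base's underside; z up.
- rail_mid (a point): The middle of the rail bar, on its axis; y along the bar, x across it, z up.
- band: The green band painted round the rail bar, 54 mm long. Origin at its centre, on the bar's axis; y along the bar.
- tag: Loose job tag, about 0.12 kg: steel hook 30 mm wide (y), inverted V, open below; black grip tab on top; 6 mm steel lip at its -x side, yellow plate 50 mm wide, 3 mm thick, at +x. Origin on the axis of the 12 mm bar it hangs on, z up, y along the bar. Mouth x = -14 to +14 mm; lip ends 36 mm, plate 86 mm below the origin. Goes on and off a bar straight down and up; either way round.
- tag_tab (a point): Centre of the tag's grip tab, 29 mm above the tag's origin. The tab is 10 mm thick (x), 24 mm wide (y), from 12 to 46 mm above the tag's origin.
- tag_stand: Fixed grey stand on which the tag hangs at the start: base 110 x 130 mm, post at y = -50 mm, bar of 12 mm diameter along y, its axis 170 mm above the bench, from y = -50 to +55 mm with a black end ball of 18 mm. Origin at the centre of the base's underside; z up.
- bracket: Bystander: loose dark steel angle bracket, foot 60 x 50 mm, 56 mm high.
- stub: Bystander: loose dark pipe stub standing upright, 48 mm in diameter, 55 mm high.
- spray_can: Bystander: loose green spray can, 56 mm in diameter, 150 mm high.
- mug: Bystander: loose white mug, 76 mm in diameter, 90 mm high.
- flange: Bystander: loose steel flange ring, 80 mm in diameter, 14 mm thick.
- hammer: Bystander: loose hammer lying on the bench.
Not all that is in view belongs to the job. What is meant by the lug is not purple, and is the larger of those in its own colour. Of the things shaped like the tag, the steel one is meant.

How it is judged (in metres and radians):
On the way, in this order (a step that is already met when the one before it is completed fails the run):
1. the lug stands on the crown of the tank end, along the stripe, let go (horizontal distance between lug and crown below 0.012 m and angle between lug's own z axis and vertical below 0.175 rad and angle between the x axis of lug and the x axis of crown, either way round below 0.2 rad and z of lug in the frame of crown below 0.006 m and contact force between lug and the fingers below 0.05 N and contact force between lug and tank_end above 0.5 N and linear speed of lug below 0.03 m/s), for 0.3 s.
2. the tag is hooked over the rail on its bare part, clear of the green band (z of tag in the frame of rail_mid between -0.006 and 0.006 m and x of tag in the frame of rail_mid between -0.008 and 0.008 m and y of tag in the frame of rail_mid between -0.145 and 0.145 m and (y of tag in the frame of band above 0.042 m or y of tag in the frame of band below -0.042 m)), for 0.1 s.
At the end, for the whole second after the job is handed in: Lug standing free and still on the tank end: within 12 mm of the crown sideways, upright within 10 degrees, foot along the red stripe within 11 degrees (either way round). Tag hanging free and still on the rail: hook centre within 13 mm of the green band's centre, upright within 14 degrees (horizontal distance between lug and crown below 0.012 m and angle between lug's own z axis and vertical below 0.175 rad and angle between the x axis of lug and the x axis of crown, either way round below 0.2 rad and z of lug in the frame of crown below 0.006 m and contact force between lug and tank_end above 0.5 N and linear speed of lug below 0.03 m/s and y of tag in the frame of band between -0.013 and 0.013 m and z of tag in the frame of band between -0.006 and 0.006 m and x of tag in the frame of band between -0.008 and 0.008 m and contact force between tag and rail above 0.3 N and angle between tag's own z axis and vertical below 0.25 rad and linear speed of tag below 0.05 m/s); the robot touches nothing.
It fails at once if the lug is dropped onto the tank end from 8 mm or more (contact force between lug and anything else below 0.05 N and z of lug in the frame of crown above 0.008 m and horizontal distance between lug and crown below 0.08 m).
It fails at once if the lug is rammed onto the tank end (contact over 45 N) (contact force between lug and tank_end above 45 N).
It fails at once if the tag is put on the rail at the green band, or lifted along, instead of being slid there (z of tag in the frame of band between 0.01 and 0.035 m and x of tag in the frame of band between -0.008 and 0.008 m and y of tag in the frame of band between -0.03 and 0.03 m).
It fails at once if another thing on the bench is shoved more than 30 mm (distance of any of bracket, stub, spray_can, mug, flange, hammer from where it was at the start of the episode above 0.03 m).
It also fails if it takes over 58 s, if anything falls off the work surface, if the arm or the gripper's body presses on something with over 40 N, if the wrist force passes 120 N, or if a joint passes its speed limit or range.

### The arm

A 6-joint arm with a two-finger parallel gripper is mounted at the origin on the work surface. World frame = base frame: x ahead of the robot, y to its left, z up, the work surface at z = 0. Lengths are in m, angles in degrees, forces in N, time in s.
With the tool pointing down it reaches from about 0.4 to 0.825 m from the base axis. Payload 7 kg.
Tool frame: the origin (TCP) lies midway between the tips of the shut fingers; the grasp point (between the pads) lies 19 mm behind it; z points along the fingers, y is the line along which they close (so a half turn about z gives the same grasp; the last joint's range is limited). The gripper opens to 88 mm and grips with 3 to 60 N. Pads are 19 mm wide; open, the fingers measure 130 mm over their backs; the gripper's body (78 mm by 193 mm) begins 47 mm behind the grasp point.
Start: joints at [86.007, 20.546, 0.682, 0, -70.136, -16.507], TCP at [0.236, 0.632, 0.227] pointing down, gripper open.
Joint ranges: [-176.03, 176.03], [-82.01, 121.73], [-58.28, 71.71], [-173.87, 95.51], [-174.79, -0.11], [-173.66, 173.66]. Speed limits (degrees/s): [136.94, 136.94, 172.46, 180, 180, 180].

### API

Orientations are given as [roll, pitch, yaw] about the fixed x, y, z axes, in that order (R = Rz(yaw) Ry(pitch) Rx(roll)).
In Python, from plant import telemetry, viewer, workorder gives the robot as it stands. The module is installed in compiled form; this text tells all that it offers.
- The arm moves only by the tool carry_out, never from a script. Its argument "rows" is a list of rows, each a list of 6 numbers: the shift along the tool's x, y, z in m, then the turn, a rotation vector about the tool's x, y, z in rad. In form: [[tx, ty, tz, ax, ay, az], ...]. A call has 1 to 8 rows; each row is the pose to reach, as a shift and turn from the pose commanded when the call began, along the tool's axes at that moment; what a row does not reach only later rows make up. A row lasts 1/8 s, in which the tool goes at most 62.5 mm and 10.7 degrees, less where a joint would pass 70% of its speed; a pose out of reach is approached as far as the arm can. A call with a gripper value outside its range is refused whole. "grip" is the gripper's target within -1 to 1 (fully open at 1, half-way at 0, shut at -1), set as the call begins (left out, the last holds). The fingers move at their own pace and stop on an object; the grip force is fixed at half the most. Time passes only in rows, so rows that repeat a pose let the fingers close. It gives the time, the measured TCP pose, the force, the opening and the grip force at its end, in the units of the state.
- telemetry.get_obs(): the state, without advancing time (a new reading comes with each control period).
- viewer.snapshot(name): name is "scene" or "side" or "wrist"; returns the picture (480x640x3 uint8, red, green, blue); there is no depth.
- viewer.camera_info(name): a dict with "intrinsics" (3x3 intrinsics, pixels), "k1" (the pictures are not rectified: a ray, as slopes to the right and down, at radius r is drawn at 1 + k1 r^2 times it, then the intrinsics apply), "extrinsics" (4x4, takes a point from camera to world coordinates); the wrist camera has in their place "tool_from_camera" (4x4, takes a point from camera to tool coordinates, whose origin is the TCP and whose axes are the flange's). Camera axes: x right, y down, z forward; pixel columns grow to the right and rows downward; lengths in m; the calibration is good to about 2 mm. A picture is of the moment at which its call begins: read the wrist's pose just before it. camera_info takes no time and is no camera call.
- workorder.close_job(): hands the job in; it is judged then, once.
The state is a dict: "clock": time; "joint_pos": joint angles; "qvel": joint speeds; "tau": joint torques, N m; "tool_pos": TCP position; "orientation": TCP orientation; "force": force on the tool from outside, world axes, zero at the start; "moment": the same for the moment, N m; "opening": finger opening in m; "gripper_force": force on a finger pad.
Only numpy, scipy, OpenCV 4.12 (cv2) and the standard library are available. Lean on these libraries where they do the work, as an engineer would, in place of code of your own. Each camera call takes 0.05 s, during which the arm holds its last target. There are 200 camera calls.

## Working session

There is one attempt and no reset: what is moved stays moved. The work goes in short steps, Python scripts to look and compute and a tool call to move; the robot and the scene stay as the last step left them, time stands still between calls to the robot, and variables do not carry over. Pictures are saved under pics/ and viewed, at most 10 in all, crops included, and the job is handed in when it is done.

Besides the shell and the picture viewer there is one more tool, called after "Request:" by a JSON object that holds its "method" and its "body", one argument or row to a line. carry_out: Moves the arm, as the interface text tells. Its arguments: {"type":"object","properties":{"rows":{"type":"array"},"grip":{"type":"number"}},"required":["rows"]}

```bash
mkdir -p pics
cat > h.py <<'E'
import numpy as np, cv2
from plant import telemetry, viewer, workorder
from scipy.spatial.transform import Rotation as R
def T_tool():
    o=telemetry.get_obs(); T=np.eye(4); T[:3,:3]=R.from_euler('xyz',o['orientation'],degrees=True).as_matrix(); T[:3,3]=o['tool_pos']; return T
def snap(n,f):
    im=viewer.snapshot(n); cv2.imwrite('pics/'+f,im[:,:,::-1]); return im
def cam(n,T=None):
    c=viewer.camera_info(n); E=np.array(c['extrinsics']) if n!='wrist' else T@np.array(c['tool_from_camera'])
    return np.array(c['intrinsics']),c['k1'],E
def ray(C,uv):
    K,k,E=C; uv=np.atleast_2d(np.array(uv,float))
    d=(uv-[K[0,2],K[1,2]])/[K[0,0],K[1,1]]; s=d.copy()
    for _ in range(30): s=d/(1+k*(s**2).sum(1,keepdims=True))
    return E[:3,3],np.c_[s,np.ones(len(s))]@E[:3,:3].T
def onz(C,uv,z):
    o,d=ray(C,uv); return o+d*((z-o[2])/d[:,2])[:,None]
def tri(C1,u1,C2,u2):
    o1,d1=ray(C1,u1);o2,d2=ray(C2,u2);d1=d1[0];d2=d2[0]
    s=np.linalg.lstsq(np.c_[d1,-d2],o2-o1,rcond=None)[0]; a=o1+s[0]*d1;b=o2+s[1]*d2
    return (a+b)/2,np.linalg.norm(a-b)
def proj(C,P):
    K,k,E=C; p=(np.atleast_2d(P)-E[:3,3])@E[:3,:3]; s=p[:,:2]/p[:,2:]; s=s*(1+k*(s**2).sum(1,keepdims=True))
    return s*[K[0,0],K[1,1]]+[K[0,2],K[1,2]]
E
python3 - <<'E'
from h import *
print(telemetry.get_obs())
for n in ('scene','side','wrist'):
    print(n,viewer.camera_info(n)); snap(n,n+'0.png')
E
```

```text
{'clock': 0.0, 'joint_pos': array([ 8.60049629e+01,  2.05925558e+01,  6.33109560e-01, -1.95969877e-02,
       -7.01351275e+01, -1.65057977e+01]), 'qvel': array([ 0.04617036,  0.12135767, -0.02406992,  0.08784308,  0.0419269 ,
        0.01521602]), 'tau': array([-1.50132011e-03, -5.82716990e+01,  2.93045533e+01,  6.99728429e+00,
        6.91508059e-03, -1.49643656e-04]), 'tool_pos': array([0.23626839, 0.63177632, 0.22560663]), 'orientation': array([ 1.79904089e+02, -9.20903687e-03, -2.05075014e+01]), 'force': array([ 0.68963861,  0.96132575, -0.50996901]), 'moment': array([-0.03322708, -0.03091112, -0.00733952]), 'gripper_force': 0.0, 'opening': 0.0874337408665962}
scene {'intrinsics': array([[541.24368369,   0.        , 321.99076351],
       [  0.        , 541.24368369, 228.94229834],
       [  0.        ,   0.        ,   1.        ]]), 'k1': -0.16655437460118852, 'extrinsics': array([[-0.73154839,  0.41166899, -0.54347548,  1.391444  ],
       [ 0.6817877 ,  0.44355526, -0.58174243,  0.87358819],
       [ 0.00157609, -0.79610764, -0.60515299,  1.06565081],
       [ 0.        ,  0.  
[... 365 characters left out ...]
65811131],
       [-0.01325679, -0.62157321, -0.7832439 ,  1.13210132],
       [ 0.        ,  0.        ,  0.        ,  1.        ]])}
wrist {'intrinsics': array([[365.96410323,   0.        , 310.39187653],
       [  0.        , 365.96410323, 247.87563661],
       [  0.        ,   0.        ,   1.        ]]), 'k1': -0.04253264512942564, 'tool_from_camera': array([[ 5.09348738e-04, -9.51948465e-01, -3.06257833e-01,
         8.26719382e-02],
       [ 9.99999869e-01,  5.03093277e-04,  9.93600665e-05,
         1.79706872e-04],
       [ 5.94905941e-05, -3.06257844e-01,  9.51948596e-01,
        -1.58672148e-01],
       [ 0.00000000e+00,  0.00000000e+00,  0.00000000e+00,
         1.00000000e+00]])}
```

View pics/scene0.png

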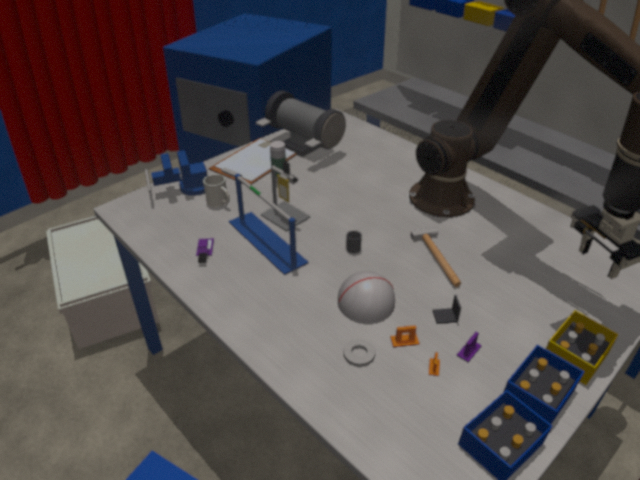

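View pics/side0.png

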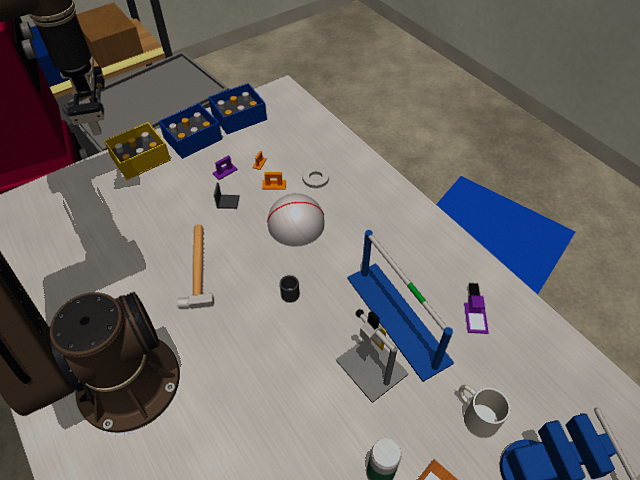

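The scene view shows the big orange lug at (405,337), the small orange one at (434,365), the dome at (366,298), the rail running (240,180) to (293,232), and the tag on its stand near (283,190). In the side view the lug is at (274,181), the dome at (296,218), the green band at (416,293), and the tag near (377,325).

Run:
```python
from h import *
S=cv2.imread('pics/scene0.png');D=cv2.imread('pics/side0.png')
a=cv2.resize(D[215:405,330:480],None,fx=3,fy=3,interpolation=cv2.INTER_CUBIC)
b=cv2.resize(S[135:275,225:315],None,fx=3.5,fy=4.07,interpolation=cv2.INTER_CUBIC)
h=max(a.shape[0],b.shape[0]);a=cv2.copyMakeBorder(a,0,h-a.shape[0],0,0,0);b=cv2.copyMakeBorder(b,0,h-b.shape[0],0,0,0)
cv2.imwrite('pics/rail.png',np.hstack([a,b])); print(a.shape,b.shape)
C={'scene':cam('scene'),'side':cam('side')}
def comps(im,lo,hi,n):
    m=cv2.inRange(cv2.cvtColor(im,cv2.COLOR_BGR2HSV),lo,hi)
    k,l,s,c=cv2.connectedComponentsWithStats(m)
    for i in range(1,k):
        if s[i,4]>12 and 150<c[i][0]<480 and 130<c[i][1]<400: print(n,s[i],c[i].round(1))
for n,im in(('scene',S),('side',D)):
    comps(im,(5,150,110),(18,255,255),n+' orange'); comps(im,(45,120,60),(75,255,255),n+' green'); comps(im,(20,120,80),(35,255,255),n+' yellow')
    comps(im,(170,90,60),(180,255,255),n+' red');comps(im,(0,90,60),(4,255,255),n+' red')
```

```text
(570, 450, 3) (570, 315, 3)
scene orange [213 167   7   5  14] [216.1 169.2]
scene orange [398 326  17   5  53] [405.9 328. ]
scene orange [391 334  27  13 197] [404.1 340.5]
scene orange [429 354  10  21 140] [434.  365.7]
scene green [251 187   8   7  14] [254.4 190.1]
scene yellow [278 175  10   8  14] [283.1 179. ]
scene red [158 135   5   6  16] [159.6 137.4]
side orange [255 151   7   8  20] [258.1 154.6]
side orange [253 158  13  11  66] [259.3 163.6]
side orange [265 172  17   3  50] [272.8 173. ]
side orange [262 176  24  13 224] [273.8 183.3]
side orange [193 225   9  70 546] [197.1 259.9]
side green [407 283  19  21 121] [416.1 292.3]
side red [267 202  57  20 102] [293.5 207.3]
```

View pics/rail.png

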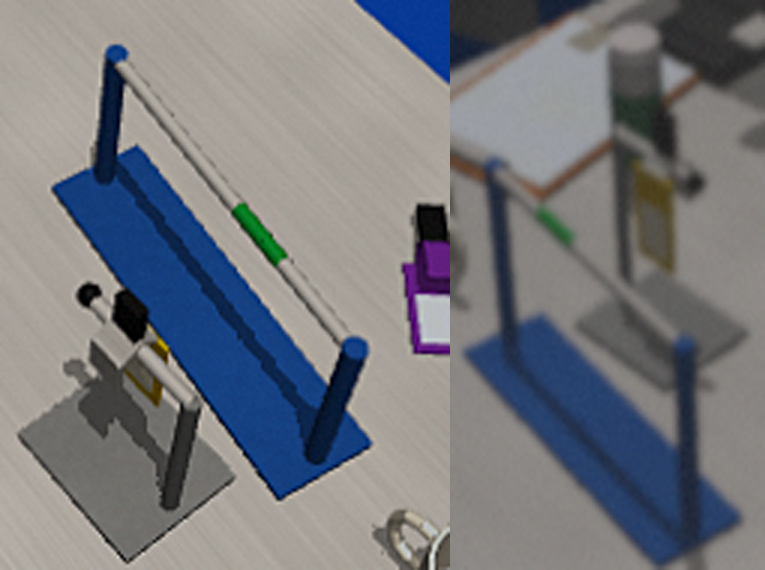

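The crop of the side view shows the rail post tops at about (369,232) and (448,331), the green band at (416,292), the stand's ball at (360,313), and the tag's black tab at (373,320). The yellow plate is on the rail side.

Run:
```python
from h import *
D=cam('side');S=cam('scene')
f=lambda n,uv,z:print(n,onz(D,uv,z)[0].round(4))
f('post far',(369,231.7),.174);f('post near',(448.3,330.7),.174);f('band',(416.1,292.3),.173)
f('ball',(360,313.3),.170);f('stand post',(394.5,350),.176);f('tab',(373.3,320),.2)
f('lug',(273.8,183.3),.01);print('lug scene',onz(S,(404.1,340.5),.01)[0])
print('band tri',tri(D,(416.1,292.3),S,(254.4,190.1)))
print('dome top guess',onz(D,(296,218),.045),onz(S,(366,297),.045))
im=cv2.imread('pics/side0.png');m=cv2.inRange(cv2.cvtColor(im,cv2.COLOR_BGR2HSV),(170,70,50),(180,255,255))
ys,xs=np.nonzero(m[195:230,260:330]); p=np.c_[xs+260,ys+195].astype(float)
l=p[p[:,0]<272].mean(0);r=p[p[:,0]>318].mean(0);print('stripe ends',l,r)
# other objects on bench
for n,uv in (('bracket',(226,203)),('stub',(290,298)),('flange',(316,187)),('mug',(486,430)),('can',(384,465)),('hammer',(198,260)),('hamhead',(195,300))): f(n,uv,0)
```

```text
post far [ 0.6268 -0.0755  0.174 ]
post near [ 0.5972 -0.3757  0.174 ]
band [ 0.6056 -0.2667  0.173 ]
ball [ 0.4761 -0.237   0.17  ]
stand post [ 0.4785 -0.3461  0.176 ]
tab [ 0.4765 -0.278   0.2   ]
lug [0.6026 0.3357 0.01  ]
lug scene [0.61098928 0.34676896 0.01      ]
band tri (array([ 0.60627562, -0.26636097,  0.17200433]), np.float64(0.00025229531193544913))
dome top guess [[0.56630403 0.1563009  0.045     ]] [[0.5939948  0.19348286 0.045     ]]
stripe ends [nan nan] [nan nan]
bracket [0.4504 0.3574 0.    ]
stub [ 0.4267 -0.0252  0.    ]
flange [0.7022 0.258  0.    ]
mug [ 0.5892 -0.5482  0.    ]
can [ 0.3648 -0.478   0.    ]
hammer [0.2891 0.2179 0.    ]
hamhead [0.2257 0.1085 0.    ]<stdin>:11: RuntimeWarning: Mean of empty slice.
  ret = um.true_divide(
```

```bash
cat >> h.py <<'E'
def go(p,yaw):
    T=T_tool(); G=R.from_euler('xyz',[180,0,yaw],degrees=True).as_matrix()
    print('t',telemetry.get_obs()['clock'],'now',T[:3,3].round(4),telemetry.get_obs()['orientation'].round(2))
    print('shift',(T[:3,:3].T@(np.array(p)-T[:3,3])).round(4),'rot',R.from_matrix(T[:3,:3].T@G).as_rotvec().round(4))
E
python3 - <<'E'
from h import *
go((.58,.26,.36),-20.5)
E
```

```text
t 0.15 now [0.2363 0.6319 0.2258] [ 1.7992e+02 -1.0000e-02 -2.0500e+01]
shift [ 0.4522  0.2281 -0.1338] rot [ 0.0013 -0.0002 -0.0001]
```

Request:
{"method": "carry_out", "body": {
  "rows": [
    [0.0, 0.0, -0.05, 0, 0, 0],
    [0.04, 0.02, -0.09, 0, 0, 0],
    [0.09, 0.045, -0.11, 0, 0, 0],
    [0.14, 0.07, -0.125, 0, 0, 0],
    [0.19, 0.095, -0.134, 0, 0, 0],
    [0.24, 0.12, -0.134, 0, 0, 0],
    [0.29, 0.145, -0.134, 0, 0, 0],
    [0.34, 0.17, -0.134, 0, 0, 0]
  ],
  "grip": 0
}}

```text
clock: 1.15
tool_pos: [0.4962, 0.3524, 0.3605]
orientation: [-180.0, 0.0, -20.5]
force: [0.2, 0.8, 0.3]
opening: 0.0438
gripper_force: 0.0
```

Request:
{"method": "carry_out", "body": {
  "rows": [
    [0.05, 0.025, 0, 0, 0, 0],
    [0.09, 0.045, 0, 0, 0, 0],
    [0.112, 0.058, 0, 0, 0, 0],
    [0.112, 0.058, 0, 0, 0, 0],
    [0.112, 0.058, 0, 0, 0, 0]
  ]
}}

```text
clock: 1.78
tool_pos: [0.5797, 0.2605, 0.3603]
orientation: [180.0, 0.0, -20.5]
force: [-0.1, -0.1, -0.4]
opening: 0.0439
gripper_force: 0.0
```

Run:
```python
from h import *
T=T_tool();np.save('T1.npy',T);snap('wrist','w1.png');print(telemetry.get_obs()['clock'],T)
```

```text
1.825 [[ 9.36587261e-01 -3.50434105e-01 -4.90272312e-04  5.79697668e-01]
 [-3.50434210e-01 -9.36587339e-01 -1.45104913e-04  2.60491574e-01]
 [-4.08333129e-04  3.07711604e-04 -9.99999869e-01  3.60264134e-01]
 [ 0.00000000e+00  0.00000000e+00  0.00000000e+00  1.00000000e+00]]
```

View pics/w1.png

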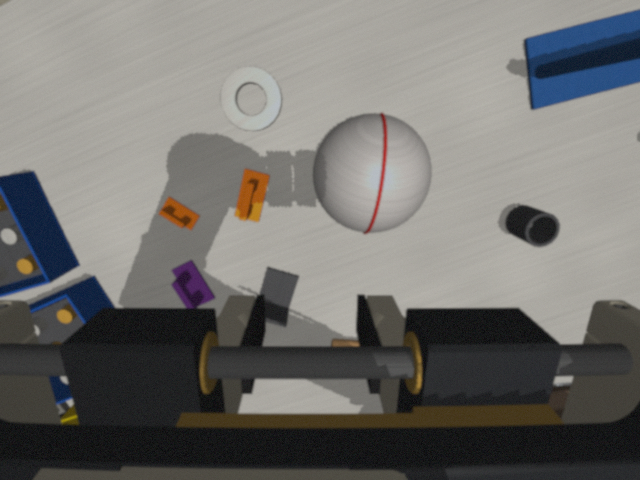

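The wrist view shows the big lug at (252,195), the dome at (372,172) with the stripe from (384,114) to (367,232), the flange at (250,98) and the stub at (532,225).

Run:
```python
from h import *
im=cv2.imread('pics/w1.png');C=cam('wrist',np.load('T1.npy'));hsv=cv2.cvtColor(im,cv2.COLOR_BGR2HSV)
m=cv2.inRange(hsv,(4,120,60),(22,255,255));k,l,s,c=cv2.connectedComponentsWithStats(m)
M=np.zeros_like(m)
for i in range(1,k):
    if s[i,4]>5 and 225<c[i][0]<285 and 155<c[i][1]<235: M[l==i]=255;print(s[i],c[i])
p=cv2.findNonZero(M)[:,0];w=onz(C,p,.006)[:,:2].astype(np.float32)
r=cv2.minAreaRect(w*1000);print('foot rect@6mm',r)
q=onz(C,cv2.boxPoints(cv2.minAreaRect(p)),.006);print(q)
# dome: stripe-free edge via saturation/brightness: use edges radially
g=cv2.GaussianBlur(im,(3,3),0).astype(float)
E=[]
for a in np.deg2rad(np.arange(0,360,4)):
    rr=np.arange(48,72,.5);x=372+rr*np.cos(a);y=172+rr*np.sin(a)
    v=np.array([g[int(round(b)),int(round(d))] for d,b in zip(x,y)]).sum(1)
    i=np.abs(v[4:]-v[:-4]).argmax()+2;E.append((x[i],y[i]))
E=np.array(E)
for _ in range(4):
    o,d=ray(C,E);d/=np.linalg.norm(d,axis=1,keepdims=True)
    n=np.linalg.lstsq(d,np.ones(len(d)),rcond=None)[0];res=d@n-1;k=np.abs(res)<2.0*res.std();
    if len(E)<50: break
    E=E[k]
ax=n/np.linalg.norm(n);cosang=1/np.linalg.norm(n);ang=np.arccos(cosang)
print('n',len(E),'res',res.std(),'dist by r',.08/np.sin(ang),'centre',o+ax*.08/np.sin(ang),'by plane',o+ax*(.01-o[2])/ax[2])
Cc=o+ax*(.01-o[2])/ax[2]
m=cv2.inRange(hsv,(168,80,50),(180,255,255))|cv2.inRange(hsv,(0,80,50),(4,255,255))
p=cv2.findNonZero(m)[:,0];p=p[(np.hypot(p[:,0]-372,p[:,1]-172)<62)]
o,d=ray(C,p);d/=np.linalg.norm(d,axis=1,keepdims=True);b=d@(Cc-o);disc=b**2-((Cc-o)@(Cc-o)-.0064);k=disc>0.0002
P=o+d[k]*(b[k]-np.sqrt(disc[k]))[:,None]
vx,vy,x0,y0=cv2.fitLine(P[:,:2].astype(np.float32),cv2.DIST_HUBER,0,1e-4,1e-4).ravel()
print('stripe',len(P),np.degrees(np.arctan2(vy,vx)),'centre offset perp',np.array([vy,-vx])@(Cc[:2]-[x0,y0]))
cv2.imwrite('pics/lug1.png',cv2.resize(im[140:250,210:300],None,fx=5,fy=5,interpolation=cv2.INTER_CUBIC))
```

```text
[ 235  169   34   53 1237] [251.33306386 194.92643492]
foot rect@6mm ((603.2344360351562, 340.560302734375), (35.600528717041016, 72.00566101074219), 54.317779541015625)
[[0.58463223 0.37696291 0.006     ]
 [0.64250374 0.33401908 0.006     ]
 [0.62299622 0.30462176 0.006     ]
 [0.56409966 0.34652555 0.006     ]]
n 77 res 0.00013221138414709393 dist by r 0.5186659707173106 centre [0.57441638 0.17406325 0.01009406] by plane [0.57440109 0.17405266 0.01      ]
stripe 410 -25.96116 centre offset perp -0.00013248501527500276
```

View pics/lug1.png

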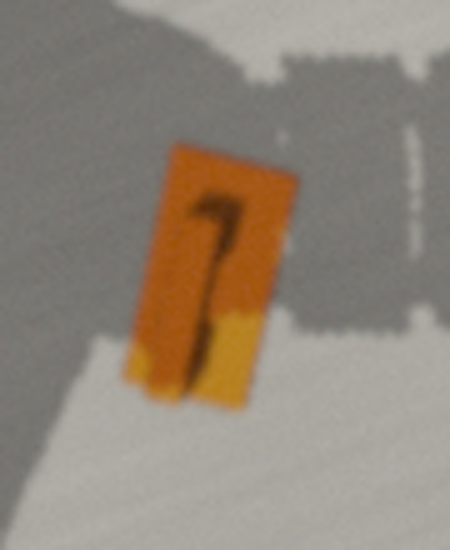

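The crop confirms the lug standing, with its foot a clean rectangle of 72 x 36 mm at yaw of about -36° and the eye plate along it.

Run:
```python
from h import *
go((.603,.3405,.10),-36)
```

```text
t 1.825 now [0.5795 0.2608 0.3604] [ 1.800e+02  1.000e-02 -2.047e+01]
shift [-0.0058 -0.0829  0.2604] rot [1.00e-04 2.00e-04 2.71e-01]
```

Request:
{"method": "carry_out", "body": {
  "rows": [
    [-0.003, -0.04, 0.03, 0, 0, 0.09],
    [-0.006, -0.083, 0.07, 0, 0, 0.18],
    [-0.006, -0.083, 0.12, 0, 0, 0.27],
    [-0.006, -0.083, 0.17, 0, 0, 0.27],
    [-0.006, -0.083, 0.22, 0, 0, 0.27],
    [-0.006, -0.083, 0.25, 0, 0, 0.27],
    [-0.006, -0.083, 0.26, 0, 0, 0.27],
    [-0.006, -0.083, 0.26, 0, 0, 0.27]
  ]
}}

```text
clock: 2.82
tool_pos: [0.6032, 0.3409, 0.1009]
orientation: [180.0, -0.0, -35.9]
force: [0.6, -0.0, -0.2]
opening: 0.0438
gripper_force: 0.0
```

Request:
{"method": "carry_out", "body": {
  "rows": [
    [0, 0, 0.015, 0, 0, 0],
    [0, 0, 0.03, 0, 0, 0],
    [0, 0, 0.045, 0, 0, 0],
    [0, 0, 0.06, 0, 0, 0],
    [0, 0, 0.07, 0, 0, 0],
    [0, 0, 0.075, 0, 0, 0],
    [0, 0, 0.075, 0, 0, 0]
  ]
}}

```text
clock: 3.7
tool_pos: [0.6033, 0.3401, 0.0253]
orientation: [180.0, 0.0, -36.0]
force: [0.1, -0.2, 0.1]
opening: 0.0436
gripper_force: 0.0
```

Run:
```python
from h import *
go((.603,.3405,.025),-36)
snap('wrist','w2.png')
```

```text
t 3.7 now [0.6033 0.3401 0.0253] [179.97   0.   -35.97]
shift [-0.0005 -0.0001  0.0003] rot [0.0005 0.     0.0005]
```

View pics/w2.png

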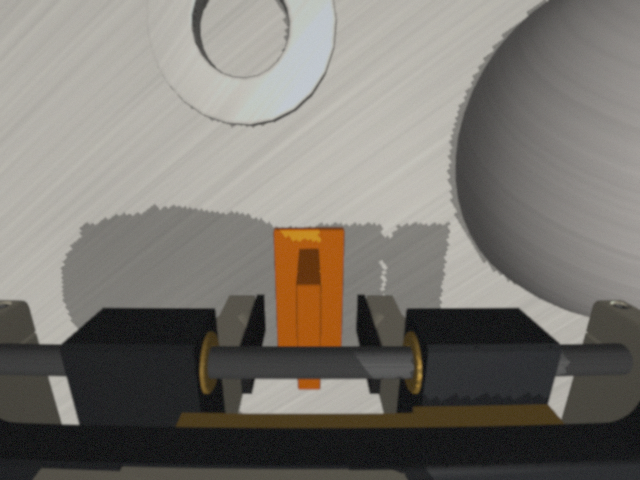

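The lug lies square between the fingers, centred at column 309, with the foot's far edge at row 228. I'll close.

Request:
{"method": "carry_out", "body": {
  "rows": [
    [0, 0, 0, 0, 0, 0],
    [0, 0, 0, 0, 0, 0],
    [0, 0, 0, 0, 0, 0],
    [0, 0, 0, 0, 0, 0],
    [0, 0, 0, 0, 0, 0]
  ],
  "grip": -1
}}

```text
clock: 4.38
tool_pos: [0.6035, 0.3404, 0.0256]
orientation: [-180.0, -0.0, -36.0]
force: [0.4, 1.0, 0.2]
opening: 0.0096
gripper_force: 30.0
```

Run:
```python
from h import *
T=T_tool();C=cam('wrist',T);P=onz(C,(309,228.5),.006)[0];print(T[:3,:3].T@(P-T[:3,3]))
print(telemetry.get_obs()['opening'],telemetry.get_obs()['gripper_force'])
go((.603,.3405,.160),-36)
```

```text
[ 0.03562318 -0.00031456  0.01963383]
0.00958932053625953 29.99892622232437
t 4.375 now [0.6035 0.3404 0.0256] [-179.98   -0.    -35.97]
shift [-5.000e-04  1.000e-04 -1.344e-01] rot [-0.0004 -0.      0.0005]
```

Request:
{"method": "carry_out", "body": {
  "rows": [
    [0, 0, -0.02, 0, 0, 0],
    [0, 0, -0.05, 0, 0, 0],
    [0, 0, -0.085, 0, 0, 0],
    [0, 0, -0.115, 0, 0, 0],
    [0, 0, -0.13, 0, 0, 0],
    [0, 0, -0.135, 0, 0, 0],
    [0, 0, -0.135, 0, 0, 0]
  ]
}}

```text
clock: 5.25
tool_pos: [0.6029, 0.34, 0.1598]
orientation: [179.9, 0.0, -36.0]
force: [-0.7, 0.4, -4.5]
opening: 0.0098
gripper_force: 30.0
```

Run:
```python
from h import *
go((.5744,.1741,.14),-26)
```

```text
t 5.25 now [0.6029 0.34   0.1598] [ 1.7994e+02  3.0000e-02 -3.5980e+01]
shift [0.0744 0.1509 0.0199] rot [ 0.001   0.0006 -0.1742]
```

Request:
{"method": "carry_out", "body": {
  "rows": [
    [0.01, 0.02, 0, 0, 0, -0.02],
    [0.025, 0.05, 0, 0, 0, -0.06],
    [0.042, 0.085, 0, 0, 0, -0.1],
    [0.058, 0.118, 0, 0, 0, -0.14],
    [0.07, 0.141, 0.005, 0, 0, -0.174],
    [0.0744, 0.151, 0.012, 0, 0, -0.174],
    [0.0744, 0.151, 0.02, 0, 0, -0.174],
    [0.0744, 0.151, 0.02, 0, 0, -0.174]
  ]
}}

```text
clock: 6.25
tool_pos: [0.5745, 0.1747, 0.1392]
orientation: [179.9, 0.1, -26.0]
force: [-1.1, 0.0, -3.2]
opening: 0.0096
gripper_force: 30.0
```

Run:
```python
from h import *
go((.5744,.1741,.1155),-26)
```

```text
t 6.25 now [0.5745 0.1747 0.1392] [ 1.799e+02  6.000e-02 -2.600e+01]
shift [0.0002 0.0006 0.0237] rot [ 0.0017  0.0011 -0.    ]
```

Request:
{"method": "carry_out", "body": {
  "rows": [
    [0, 0, 0.008, 0, 0, 0],
    [0, 0, 0.014, 0, 0, 0],
    [0, 0, 0.018, 0, 0, 0],
    [0, 0, 0.02, 0, 0, 0],
    [0, 0, 0.021, 0, 0, 0],
    [0, 0, 0.022, 0, 0, 0],
    [0, 0, 0.022, 0, 0, 0]
  ]
}}

```text
clock: 7.12
tool_pos: [0.5749, 0.1743, 0.1187]
orientation: [-180.0, -0.0, -26.0]
force: [0.2, -1.1, -3.8]
opening: 0.01
gripper_force: 30.0
```

Request:
{"method": "carry_out", "body": {
  "rows": [
    [0, 0, 0.0005, 0, 0, 0],
    [0, 0, 0.001, 0, 0, 0],
    [0, 0, 0.0015, 0, 0, 0],
    [0, 0, 0.0015, 0, 0, 0]
  ]
}}

```text
clock: 7.62
tool_pos: [0.5748, 0.1743, 0.117]
orientation: [180.0, 0.0, -26.0]
force: [-0.3, 0.4, -2.9]
opening: 0.0098
gripper_force: 30.0
```

Contact is expected near 0.1155, so I'll continue slowly.

Request:
{"method": "carry_out", "body": {
  "rows": [
    [0, 0, 0.0005, 0, 0, 0],
    [0, 0, 0.001, 0, 0, 0],
    [0, 0, 0.001, 0, 0, 0]
  ]
}}

```text
clock: 8.0
tool_pos: [0.5748, 0.1743, 0.116]
orientation: [180.0, 0.0, -26.0]
force: [0.5, 0.5, -3.0]
opening: 0.0096
gripper_force: 30.0
```

Request:
{"method": "carry_out", "body": {
  "rows": [
    [0, 0, 0.0005, 0, 0, 0],
    [0, 0, 0.0005, 0, 0, 0],
    [0, 0, 0.0005, 0, 0, 0]
  ]
}}

```text
clock: 8.38
tool_pos: [0.5749, 0.1743, 0.1156]
orientation: [180.0, 0.0, -26.0]
force: [1.5, 0.4, -2.2]
opening: 0.0092
gripper_force: 30.0
```

Request:
{"method": "carry_out", "body": {
  "rows": [
    [0, 0, 0.0005, 0, 0, 0],
    [0, 0, 0.0005, 0, 0, 0],
    [0, 0, 0.0005, 0, 0, 0]
  ]
}}

```text
clock: 8.75
tool_pos: [0.575, 0.1744, 0.1154]
orientation: [-180.0, -0.0, -26.0]
force: [-1.9, -0.3, 2.3]
opening: 0.0093
gripper_force: 30.0
```

Request:
{"method": "carry_out", "body": {
  "rows": [
    [0, 0, 0.0005, 0, 0, 0],
    [0, 0, 0.0005, 0, 0, 0],
    [0, 0, 0.0005, 0, 0, 0]
  ]
}}

```text
clock: 9.12
tool_pos: [0.5751, 0.1743, 0.1154]
orientation: [-180.0, -0.0, -26.0]
force: [-2.1, 0.6, 5.6]
opening: 0.0097
gripper_force: 30.0
```

It is in contact with a light load (about 8 N). I'll ease up a touch and open slightly.

Request:
{"method": "carry_out", "body": {
  "rows": [
    [0, 0, -0.0004, 0, 0, 0],
    [0, 0, -0.0004, 0, 0, 0]
  ]
}}

```text
clock: 9.38
tool_pos: [0.5751, 0.1744, 0.1154]
orientation: [-180.0, -0.0, -26.0]
force: [-2.5, -0.7, 5.0]
opening: 0.0095
gripper_force: 30.0
```

Request:
{"method": "carry_out", "body": {
  "rows": [
    [0, 0, 0, 0, 0, 0],
    [0, 0, 0, 0, 0, 0],
    [0, 0, 0, 0, 0, 0],
    [0, 0, 0, 0, 0, 0],
    [0, 0, 0, 0, 0, 0],
    [0, 0, 0, 0, 0, 0]
  ],
  "grip": -0.5
}}

```text
clock: 10.12
tool_pos: [0.5749, 0.1743, 0.115]
orientation: [180.0, -0.0, -26.0]
force: [-0.1, -0.1, -0.5]
opening: 0.0222
gripper_force: 0.0
```

Run:
```python
from h import *
im=cv2.hconcat([cv2.resize(snap('side','s1.png')[140:260,220:370],None,fx=2.6,fy=2.6),cv2.resize(snap('wrist','w3.png')[:,:],(416,312))])
cv2.imwrite('pics/chk.png',im[:,:,::-1]);print(telemetry.get_obs()['opening'],telemetry.get_obs()['force'])
```

```text
0.02191467461368701 [ 0.1340644  -0.9709549  -0.00865964]
```

View pics/chk.png

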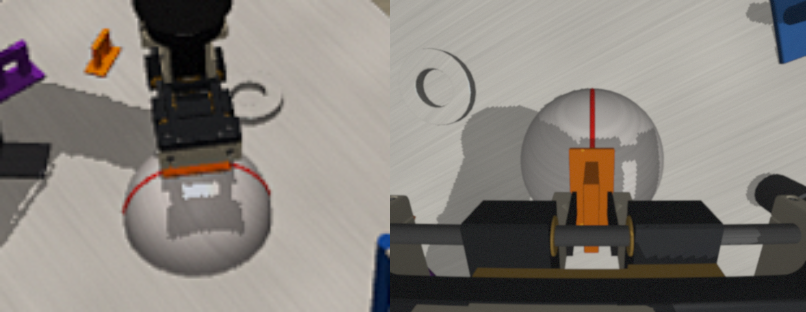

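The lug stands free on the crown, aligned with the stripe (stripe at column 592, in line with the foot). I'll retreat straight up.

Request:
{"method": "carry_out", "body": {
  "rows": [
    [0, 0, -0.003, 0, 0, 0],
    [0, 0, -0.012, 0, 0, 0],
    [0, 0, -0.03, 0, 0, 0],
    [0, 0, -0.06, 0, 0, 0],
    [0, 0, -0.11, 0, 0, 0],
    [0, 0, -0.16, 0, 0, 0],
    [0, 0, -0.21, 0, 0, 0],
    [0, 0, -0.225, 0, 0, 0]
  ]
}}

```text
clock: 11.22
tool_pos: [0.5759, 0.1745, 0.3448]
orientation: [-179.7, -0.2, -26.0]
force: [0.0, -0.5, -1.0]
opening: 0.0223
gripper_force: 0.0
```

Run:
```python
from h import *
# stand axis yaw from ball & post
print(np.degrees(np.arctan2(-.237+.3461,.4761-.4785)))
go((.50,-.24,.36),0)
```

```text
91.26019886380132
t 11.225 now [0.5759 0.1745 0.3448] [-179.7    -0.23  -25.99]
shift [ 0.1135  0.4058 -0.0169] rot [-0.0042 -0.0052 -0.4536]
```

Run:
```python
from h import *
print(telemetry.get_obs()['joint_pos'].round(1)); go((.53,-.235,.40),-90)
```

```text
[ 35.5  10.5   2.    0.1 -81.2  28.5]
t 11.225 now [0.5759 0.1745 0.3448] [-179.7    -0.23  -25.99]
shift [ 0.1384  0.388  -0.0567] rot [-7.0000e-03 -7.0000e-04  1.1172e+00]
```

Request:
{"method": "carry_out", "body": {
  "rows": [
    [0.014, 0.04, -0.01, 0, 0, 0.14],
    [0.03, 0.09, -0.025, 0, 0, 0.28],
    [0.05, 0.14, -0.04, 0, 0, 0.42],
    [0.068, 0.19, -0.056, 0, 0, 0.56],
    [0.086, 0.24, -0.056, 0, 0, 0.7],
    [0.104, 0.29, -0.056, 0, 0, 0.84],
    [0.12, 0.337, -0.056, 0, 0, 0.98],
    [0.1384, 0.388, -0.056, 0, 0, 1.117]
  ],
  "grip": 0
}}

```text
clock: 12.22
tool_pos: [0.5285, -0.2365, 0.396]
orientation: [-180.0, 0.0, -90.2]
force: [0.1, -0.2, -0.3]
opening: 0.044
gripper_force: 0.0
```

Request:
{"method": "carry_out", "body": {
  "rows": [
    [0, 0, 0, 0, 0, 0],
    [0, 0, 0, 0, 0, 0],
    [0, 0, 0, 0, 0, 0]
  ]
}}

```text
clock: 12.6
tool_pos: [0.5293, -0.2342, 0.396]
orientation: [-180.0, 0.0, -89.9]
force: [0.8, -0.7, 0.1]
opening: 0.0436
gripper_force: 0.0
```

Run:
```python
from h import *
T=T_tool();np.save('T2.npy',T);snap('wrist','w4.png');o=telemetry.get_obs();print(o['clock'],o['tool_pos'],o['orientation'])
snap('side','s2.png')
```

```text
12.65 [ 0.52940443 -0.23406774  0.39607924] [-1.79989352e+02  6.56109072e-03 -8.98894736e+01]
```

View pics/w4.png

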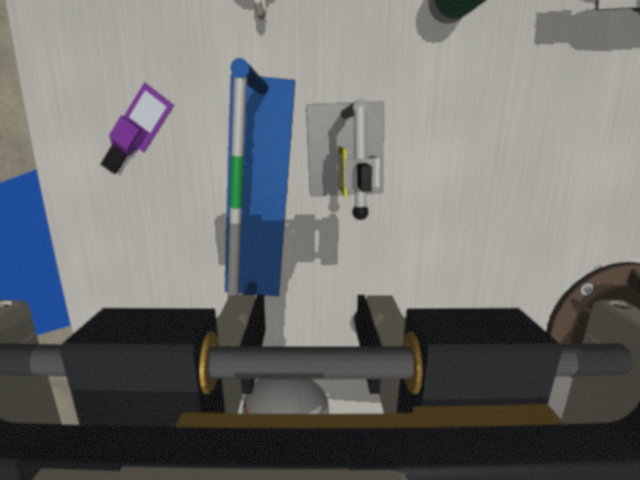

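The wrist view shows the tag's tab at (364,177), its plate at column 343 towards the rail (+x), the stand ball at (361,212), the rail bar from (239,75) to (235,290), and the green band at (237,182).

Run:
```python
from h import *
im=cv2.imread('pics/w4.png');C=cam('wrist',np.load('T2.npy'));h=cv2.cvtColor(im,cv2.COLOR_BGR2HSV)
def big(m,box):
    x0,y0,x1,y1=box;z=np.zeros_like(m);z[y0:y1,x0:x1]=m[y0:y1,x0:x1];return cv2.findNonZero(z)[:,0].astype(float)
g=big(cv2.inRange(h,(40,100,40),(80,255,255)),(215,130,260,230));print('green px',g.min(0),g.max(0))
w=onz(C,g,.174);r=cv2.minAreaRect((w[:,:2]*1000).astype(np.float32));print('band',r)
k=big(cv2.inRange(h,(0,0,0),(180,255,50)),(345,155,385,195));rk=cv2.minAreaRect(k.astype(np.float32));print('tab px',rk)
wt=onz(C,k,.21);print('tab@.21',cv2.minAreaRect((wt[:,:2]*1000).astype(np.float32)))
b=big(cv2.inRange(h,(0,0,0),(180,255,60)),(350,203,372,222));print('ball',b.mean(0),onz(C,b.mean(0),.17))
y=big(cv2.inRange(h,(22,100,50),(38,255,255)),(330,140,355,205));print('yellow',cv2.minAreaRect(y.astype(np.float32)),y.min(0),y.max(0))
for n,uv,z in(('post top near',(239.5,68),.174),('stand post',(361,104),.172),('bar low',(235,285),.174),('bar up',(239,85),.174),('bar mid stand',(360.5,140),.174)): print(n,onz(C,uv,z)[0].round(4))
cv2.imwrite('pics/tag.png',cv2.resize(im[50:300,220:395],None,fx=2.4,fy=2.4,interpolation=cv2.INTER_CUBIC))
```

```text
green px [230. 156.] [242. 207.]
band ((605.53955078125, -266.13677978515625), (52.68821334838867, 11.993965148925781), 84.89201354980469)
tab px ((363.0, 176.5), (25.0, 12.0), 90.0)
tab@.21 ((479.4930725097656, -276.5288391113281), (11.150259017944336, 23.612071990966797), 2.7928466796875)
ball [359.76119403 212.41791045] [[ 0.47560393 -0.23375559  0.17      ]]
yellow ((342.5250244140625, 171.49937438964844), (49.15963363647461, 6.07310152053833), 88.56790161132812) [339. 147.] [346. 196.]
post top near [ 0.5964 -0.375   0.174 ]
stand post [ 0.4791 -0.3428  0.172 ]
bar low [ 0.6137 -0.1506  0.174 ]
bar up [ 0.5977 -0.3599  0.174 ]
bar mid stand [ 0.4785 -0.3087  0.174 ]
```

View pics/tag.png

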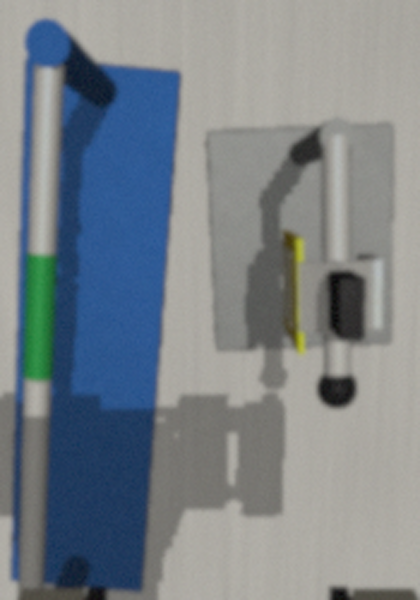

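The crop shows the tab centred on the stand bar with about 8 mm free before the ball, and the plate towards the rail. The tab is at about (0.477, -0.277). The band at (0.6055, -0.2664) agrees with the side view.

Run:
```python
from h import *
go((.477,-.277,.26),-88.5)
```

```text
t 12.7 now [ 0.5294 -0.2341  0.3961] [-179.98    0.    -89.89]
shift [0.0428 0.0526 0.1361] rot [-0.0003  0.     -0.0242]
```

Request:
{"method": "carry_out", "body": {
  "rows": [
    [0.014, 0.018, 0.02, 0, 0, -0.024],
    [0.035, 0.042, 0.05, 0, 0, -0.024],
    [0.043, 0.0525, 0.09, 0, 0, -0.024],
    [0.043, 0.0525, 0.125, 0, 0, -0.024],
    [0.043, 0.0525, 0.136, 0, 0, -0.024],
    [0.043, 0.0525, 0.136, 0, 0, -0.024]
  ]
}}

```text
clock: 13.45
tool_pos: [0.4771, -0.2777, 0.2602]
orientation: [180.0, -0.0, -88.6]
force: [-0.3, 0.7, 0.1]
opening: 0.0435
gripper_force: 0.0
```

Request:
{"method": "carry_out", "body": {
  "rows": [
    [0, 0, 0.015, 0, 0, 0],
    [0, 0, 0.03, 0, 0, 0],
    [0, 0, 0.045, 0, 0, 0],
    [0, 0, 0.06, 0, 0, 0],
    [0, 0, 0.07, 0, 0, 0],
    [0, 0, 0.075, 0, 0, 0],
    [0, 0, 0.075, 0, 0, 0]
  ]
}}

```text
clock: 14.32
tool_pos: [0.4767, -0.2781, 0.1848]
orientation: [180.0, 0.0, -88.6]
force: [-0.5, -0.2, 0.3]
opening: 0.0434
gripper_force: 0.0
```

Request:
{"method": "carry_out", "body": {
  "rows": [
    [0, 0, 0, 0, 0, 0],
    [0, 0, 0, 0, 0, 0],
    [0, 0, 0, 0, 0, 0],
    [0, 0, 0, 0, 0, 0],
    [0, 0, 0, 0, 0, 0]
  ],
  "grip": -1
}}

```text
clock: 14.95
tool_pos: [0.4778, -0.2783, 0.1855]
orientation: [-179.9, -0.0, -88.6]
force: [3.2, -0.7, 0.4]
opening: 0.0098
gripper_force: 30.0
```

Run:
```python
from h import *
go((.477,-.277,.31),-88.5);print(telemetry.get_obs()['moment'])
T=T_tool();np.save('T3.npy',T);im=snap('wrist','w5.png')
cv2.imwrite('pics/w5c.png',im[100:420,180:460,::-1])
```

```text
t 14.95 now [ 0.4778 -0.2783  0.1855] [-1.7988e+02 -4.0000e-02 -8.8610e+01]
shift [-0.0012  0.0005 -0.1245] rot [-0.0021 -0.0006 -0.0019]
[-0.02527386 -1.27417366  0.06020664]
```

View pics/w5c.png

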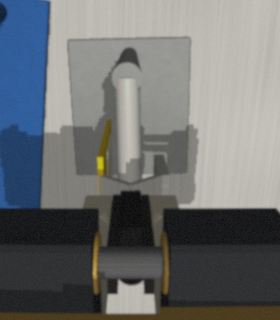

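The tab is gripped squarely (opening 9.8 mm). I'll lift the tag off the stand.

Request:
{"method": "carry_out", "body": {
  "rows": [
    [0, 0, -0.012, 0, 0, 0],
    [0, 0, -0.035, 0, 0, 0],
    [0, 0, -0.065, 0, 0, 0],
    [0, 0, -0.095, 0, 0, 0],
    [0, 0, -0.115, 0, 0, 0],
    [0, 0, -0.125, 0, 0, 0],
    [0, 0, -0.13, 0, 0, 0]
  ]
}}

```text
clock: 15.88
tool_pos: [0.4763, -0.278, 0.3152]
orientation: [180.0, 0.0, -88.6]
force: [0.1, 0.5, -1.4]
opening: 0.0102
gripper_force: 30.0
```

Run:
```python
from h import *
print(telemetry.get_obs()['force'])
go((.6137,-.1817,.315),-95.3)
```

```text
[ 0.12585075  0.53411388 -1.44968658]
t 15.875 now [ 0.4763 -0.278   0.3152] [ 1.7998e+02  2.0000e-02 -8.8640e+01]
shift [-9.300e-02 -1.397e-01  1.000e-04] rot [0.0004 0.0003 0.1163]
```

Request:
{"method": "carry_out", "body": {
  "rows": [
    [-0.01, -0.015, 0, 0, 0, 0.02],
    [-0.03, -0.04, 0, 0, 0, 0.05],
    [-0.05, -0.075, 0, 0, 0, 0.09],
    [-0.07, -0.105, 0, 0, 0, 0.116],
    [-0.085, -0.128, 0, 0, 0, 0.116],
    [-0.093, -0.14, 0, 0, 0, 0.116],
    [-0.093, -0.14, 0, 0, 0, 0.116],
    [-0.093, -0.14, 0, 0, 0, 0.116]
  ]
}}

```text
clock: 16.88
tool_pos: [0.6138, -0.1822, 0.3151]
orientation: [180.0, -0.0, -95.3]
force: [-0.4, 0.7, -1.9]
opening: 0.0102
gripper_force: 30.0
```

Run:
```python
from h import *
go((.6137,-.1817,.2225),-95.3)
T=T_tool();C=cam('wrist',T);im=snap('wrist','w6.png');h=cv2.cvtColor(im,cv2.COLOR_BGR2HSV)
im=im[:,:,::-1]
p=cv2.findNonZero(cv2.inRange(h,(0,0,0),(0,0,0)))
hb=cv2.cvtColor(np.ascontiguousarray(im),cv2.COLOR_BGR2HSV)
g=cv2.findNonZero(cv2.inRange(hb,(45,100,40),(75,255,255)))
if g is not None:
    g=g[:,0].astype(float);print(len(g),g.min(0),g.max(0))
    w=onz(C,g,.174);print(cv2.minAreaRect((w[:,:2]*1000).astype(np.float32)))
    print((T[:3,:3].T@(w.mean(0)-T[:3,3])))
```

```text
t 16.875 now [ 0.6138 -0.1822  0.3151] [179.99  -0.   -95.29]
shift [-0.0005  0.0001  0.0926] rot [ 0.0002 -0.0001  0.0003]
1065 [302.  93.] [316. 163.]
((606.3060302734375, -266.66705322265625), (52.51170349121094, 11.232953071594238), 84.73786163330078)
[ 0.08516905 -0.00030933  0.14106299]
```

The band lies straight along the tool's x axis at 85 mm, so the tag is well aligned. I'll lower it.

Request:
{"method": "carry_out", "body": {
  "rows": [
    [0, 0, 0.015, 0, 0, 0],
    [0, 0, 0.035, 0, 0, 0],
    [0, 0, 0.055, 0, 0, 0],
    [0, 0, 0.075, 0, 0, 0],
    [0, 0, 0.088, 0, 0, 0],
    [0, 0, 0.095, 0, 0, 0],
    [0, 0, 0.1, 0, 0, 0]
  ]
}}

```text
clock: 17.8
tool_pos: [0.6145, -0.1819, 0.2149]
orientation: [-180.0, -0.0, -95.3]
force: [-0.6, 0.5, -1.6]
opening: 0.0096
gripper_force: 30.0
```

Request:
{"method": "carry_out", "body": {
  "rows": [
    [0, 0, 0.008, 0, 0, 0],
    [0, 0, 0.015, 0, 0, 0],
    [0, 0, 0.02, 0, 0, 0],
    [0, 0, 0.024, 0, 0, 0],
    [0, 0, 0.026, 0, 0, 0],
    [0, 0, 0.026, 0, 0, 0]
  ]
}}

```text
clock: 18.55
tool_pos: [0.6144, -0.1818, 0.1889]
orientation: [180.0, -0.0, -95.3]
force: [-0.6, -0.1, -0.4]
opening: 0.0098
gripper_force: 30.0
```

Request:
{"method": "carry_out", "body": {
  "rows": [
    [0, 0, 0.001, 0, 0, 0],
    [0, 0, 0.002, 0, 0, 0],
    [0, 0, 0.003, 0, 0, 0],
    [0, 0, 0.003, 0, 0, 0]
  ]
}}

```text
clock: 19.05
tool_pos: [0.6144, -0.1818, 0.1859]
orientation: [180.0, -0.0, -95.3]
force: [0.5, -0.9, -0.5]
opening: 0.01
gripper_force: 30.0
```

Request:
{"method": "carry_out", "body": {
  "rows": [
    [0, 0, 0.0005, 0, 0, 0],
    [0, 0, 0.001, 0, 0, 0],
    [0, 0, 0.001, 0, 0, 0]
  ]
}}

```text
clock: 19.42
tool_pos: [0.6147, -0.1818, 0.1852]
orientation: [-180.0, -0.0, -95.3]
force: [0.9, -0.0, 0.3]
opening: 0.01
gripper_force: 30.0
```

It is seated lightly. I'll slide along the rail (tool +x) by 86 mm.

Request:
{"method": "carry_out", "body": {
  "rows": [
    [0.004, 0, 0.0003, 0, 0, 0],
    [0.012, 0, 0.0003, 0, 0, 0],
    [0.022, 0, 0.0003, 0, 0, 0],
    [0.032, 0, 0.0003, 0, 0, 0],
    [0.042, 0, 0.0003, 0, 0, 0],
    [0.05, 0, 0.0003, 0, 0, 0],
    [0.055, 0, 0.0003, 0, 0, 0],
    [0.055, 0, 0.0003, 0, 0, 0]
  ]
}}

```text
clock: 20.42
tool_pos: [0.6096, -0.2376, 0.1851]
orientation: [-179.9, -0.0, -95.3]
force: [1.9, 0.8, 3.8]
opening: 0.01
gripper_force: 30.0
```

Request:
{"method": "carry_out", "body": {
  "rows": [
    [0.004, 0, 0, 0, 0, 0],
    [0.012, 0, 0, 0, 0, 0],
    [0.02, 0, 0, 0, 0, 0],
    [0.026, 0, 0, 0, 0, 0],
    [0.03, 0, 0, 0, 0, 0],
    [0.03, 0, 0, 0, 0, 0],
    [0.03, 0, 0, 0, 0, 0]
  ]
}}

```text
clock: 21.3
tool_pos: [0.6069, -0.2668, 0.1851]
orientation: [-179.9, -0.0, -95.3]
force: [1.2, 3.2, 4.9]
opening: 0.0096
gripper_force: 30.0
```

Request:
{"method": "carry_out", "body": {
  "rows": [
    [0, 0, 0, 0, 0, 0],
    [0, 0, 0, 0, 0, 0],
    [0, 0, 0, 0, 0, 0],
    [0, 0, 0, 0, 0, 0]
  ],
  "grip": -0.4
}}

```text
clock: 21.8
tool_pos: [0.6064, -0.2665, 0.1844]
orientation: [180.0, -0.0, -95.3]
force: [0.4, -0.4, 0.8]
opening: 0.0264
gripper_force: 0.0
```

Request:
{"method": "carry_out", "body": {
  "rows": [
    [0, 0, -0.003, 0, 0, 0],
    [0, 0, -0.01, 0, 0, 0],
    [0, 0, -0.025, 0, 0, 0],
    [0, 0, -0.05, 0, 0, 0],
    [0, 0, -0.09, 0, 0, 0],
    [0, 0, -0.13, 0, 0, 0],
    [0, 0, -0.15, 0, 0, 0],
    [0, 0, -0.15, 0, 0, 0]
  ]
}}

```text
clock: 22.8
tool_pos: [0.6073, -0.2667, 0.338]
orientation: [-179.7, -0.0, -95.3]
force: [0.0, -1.2, -0.9]
opening: 0.0263
gripper_force: 0.0
```

Run:
```python
from h import *
D=cam('side');S=cam('scene');T=T_tool();C=cam('wrist',T)
def comp(im,lo,hi,box):
    h=cv2.cvtColor(im,cv2.COLOR_RGB2HSV);m=cv2.inRange(h,lo,hi);x0,y0,x1,y1=box;z=np.zeros_like(m);z[y0:y1,x0:x1]=m[y0:y1,x0:x1]
    p=cv2.findNonZero(z);return None if p is None else p[:,0].astype(float)
w=snap('wrist','wf.png');s=snap('side','sf.png')
g=comp(w,(45,100,40),(75,255,255),(200,0,420,480))
if g is not None: print('green wrist',len(g),g.min(0),g.max(0),onz(C,[[g[:,0].mean(),g[:,1].min()],[g[:,0].mean(),g[:,1].max()]],.174).round(4))
k=comp(w,(0,0,0),(180,255,50),(290,100,335,260)); 
if k is not None: print('dark wrist',len(k),k.min(0),k.max(0),onz(C,k.mean(0),.2))
g=comp(s,(45,120,60),(75,255,255),(395,270,440,315));print('green side',None if g is None else (len(g),g.mean(0)))
k=comp(s,(0,0,0),(180,255,50),(385,250,430,310));print('tab side',None if k is None else (len(k),k.mean(0),onz(D,k.mean(0),.2)))
o=comp(s,(4,150,90),(18,255,255),(262,150,330,230));print('lug side',len(o),o.mean(0),'eye centre',onz(D,o.mean(0),.11))
print('expected lug eye px',proj(D,(.5749,.1743,.11)),telemetry.get_obs()['force'])
```

```text
green wrist 179 [306. 198.] [317. 213.] [[ 0.6039 -0.2927  0.174 ]
 [ 0.6052 -0.2792  0.174 ]]
dark wrist 390 [306. 220.] [317. 255.] [[ 0.60636344 -0.26316694  0.2       ]]
green side (54, array([417.77777778, 294.7962963 ]))
tab side (147, array([417.11564626, 284.53741497]), array([[ 0.60580684, -0.26422718,  0.2       ]]))
lug side 429 [292.77389277 195.96969697] eye centre [[0.57334056 0.1775008  0.11      ]]
expected lug eye px [[293.91953205 196.43758274]] [ 0.25226574 -0.20756221  0.04002789]
```

The tag's hook centre is about 2 mm from the band's centre, the lug stands where it was placed, and the gripper is clear.

```bash
python3 -c "
from h import *
print(workorder.close_job())"
```

```text
the job is handed in; nothing more can be done
None
```

I handed the job in at about 23 s of the 58 s allowed, but no verdict came back. The lug stands on the crown along the stripe, within about 4 mm by the side camera, and the tag hangs on the rail with its hook about 2 mm from the green band's centre.

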